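Load the square-tube post foot into the tacking jig

TASK

Load the post foot with the square tube into the tacking jig: slide its flat plate, long end first, into the low slot beneath the bridge bar, squarely, until the plate's end is home against the back stop, and leave it lying flat on the jig's base. Leave the post foot with the round tube where it stands.

Things in the scene. Friction and masses are not known exactly. Their poses are not given: they have to be found in the camera images.
- square_foot: The part to load, aluminium, about 0.25 kg, standing on the bench: flat plate 125 x 50 x 10 mm with an upright SQUARE tube 30 x 30 mm, top 85 mm above the underside. Origin: tube axis at the plate's underside. x: along the plate to its long end, the nose, 90 mm from the tube axis (tail 35 mm behind it); y: across the plate; z: up. Tube flats face x and y; grip the tube across y from above.
- square_foot_nose (a point): Middle of the nose edge of the square foot's plate, at its underside: 90 mm along x from square_foot; same axes.
- round_foot: Look-alike, to be left alone: the same plate with a ROUND tube 30 mm in diameter, top 85 mm above the underside. Origin and axes as for the square foot.
- jig: Dark steel jig fixed to the bench. Origin at bench level; x = insertion direction (slot opens to -x, roughly to the robot), y across, z up. Base plate 8 mm thick, x -80 to 85, y -75 to 75 mm. Bridge bar on two cheeks, x 20 to 60, y -75 to 75 mm, top 50 mm above the bench, bolts to 57. Slot under it: y -37 to 37 mm, 8 to 34 mm above the bench. Foot home: its origin at x -20, y 0, z 8 mm.
- jig_stop (a point): Where the nose edge belongs: middle of the back stop's front face, at the level of the base plate's top; 70 mm along x and 8 mm up from jig, same axes. The stop is a bright rigid block behind the bar, 100 mm wide, 14 mm high above the base.
Things that resemble listed ones, but are neither listed nor needed, are in the scene too. What is shaped like the square_foot but purple is not meant.

How it is judged (in metres and radians):
At the end, for the whole second after the job is handed in: The square foot lies flat (within about 5 degrees) on the jig's base with its plate under the bridge bar, its nose edge within 10 mm of the back stop along the slot, within 15 mm of the slot's middle line and at base level (within 5 mm), aligned with the slot within 10 degrees, at rest (x of square_foot_nose in the frame of jig_stop between -0.01 and 0.006 m and y of square_foot_nose in the frame of jig_stop between -0.015 and 0.015 m and z of square_foot_nose in the frame of jig_stop between -0.005 and 0.006 m and angle between the x axis of square_foot and the x axis of jig, either way round below 0.175 rad and angle between square_foot's own z axis and vertical below 0.08 rad and linear speed of square_foot below 0.01 m/s); the robot touches nothing.
It fails at once if the round-tube foot is shifted by more than 25 mm (distance of round_foot from where it was at the start of the episode above 0.025 m).
It also fails if it takes over 40 s, if anything falls off the work surface, if the arm or the gripper's body presses on something with over 40 N, if the wrist force passes 120 N, or if a joint passes its speed limit or range.

ROBOT

A 6-joint arm with a two-finger parallel gripper is mounted at the origin on the work surface. World frame = base frame: x ahead of the robot, y to its left, z up, the work surface at z = 0. Lengths are in m, angles in degrees, forces in N, time in s.
With the tool pointing down it reaches from about 0.4 to 0.825 m from the base axis. Payload 7 kg.
Tool frame: the origin (TCP) lies at the very end of the fingers, on their centre line; the grasp point (between the pads) lies 19 mm behind it; z points along the fingers, y is the line along which they close (so a half turn about z gives the same grasp; the last joint's range is limited). The gripper opens to 88 mm and grips with 3 to 60 N. Pads are 19 mm wide; open, the fingers measure 130 mm over their backs; the gripper's body (78 mm by 193 mm) begins 47 mm behind the grasp point.
Start: joints at [-58.149, 20.546, 0.682, 0, -70.136, -16.507], TCP at [0.179, -0.651, 0.227] pointing down, gripper open.
Joint ranges: [-176.03, 176.03], [-82.01, 121.73], [-58.28, 71.71], [-173.87, 95.51], [-174.79, -0.11], [-173.66, 173.66]. Speed limits (degrees/s): [136.94, 136.94, 172.46, 180, 180, 180].

INTERFACE

Orientations are given as [roll, pitch, yaw] about the fixed x, y, z axes, in that order (R = Rz(yaw) Ry(pitch) Rx(roll)).
In Python, from plant import r gives the robot as it stands. The module is installed in compiled form; this text tells all that it offers.
- The arm moves only by the tool jog_arm, never from a script. Its arguments are lists of equal length, an entry for each row: "travel": the shift along the tool's x, y, z each as a share of 50 cm, from -1 to 1, a list of three; "dr": the turn, a rotation vector about the tool's x, y, z each as a share of 360 degrees, from -1 to 1, a list of three; "claw": the opening, from 0 (shut) to 1 (fully open). A call has exactly 10 rows; each row is the pose to reach, as a shift and turn from the pose commanded when the call began, along the tool's axes at that moment, turning the shorter way round; what a row does not reach only later rows make up. A row lasts 1/8 s, in which the tool goes at most 62.5 mm and 10.7 degrees, less where a joint would pass 70% of its speed; a pose out of reach is approached as far as the arm can. A call with a number of a shift or a turn outside -1 to 1 is refused whole. A call with a gripper value outside its range is refused whole. The fingers move at their own pace and stop on an object; "newtons" is the grip in N (left out, the last holds). Time passes only in rows, so rows that repeat a pose let the fingers close, or fill a call up. It gives the time, the measured TCP pose, the force, the opening and the grip force at its end, in the units of the state.
- r.get_state(): the state, without advancing time (a new reading comes with each control period).
- r.capture(name): name is "side" or "top"; returns a dict with "pixels" (420x560x3 uint8, red, green, blue), "range_z" (420x560 float32, m along the optical axis (not along the pixel's ray), 0 where there is no reading), "fx", "fy", "cx", "cy" (pixels), "position" and "attitude" of the camera in the world. Camera axes: x right, y up, looking along -z (the intrinsics and any distortion apply to the point x, -y, -z); pixel columns grow to the right and rows downward; lengths in m; the calibration is good to about 2 mm. A picture is of the moment at which its call begins.
- r.close_job(): hands the job in; it is judged then, once.
Trained networks look in the newest picture that a camera, given by its name, has taken for a name from the list of things; names that differ only in an ending like _2 or _b are one class to them, and where a whole thing is asked for, a point or a joint stands for the part that bears it (a point fixed in the world has none). Each returns a list of dicts, best first, with "conf" (0 to 1); they miss things now and then, are a little off and sometimes report something else, mostly with a low value. They report only what shows in the picture. A call takes as long as a camera call. They do not tell look-alikes from the thing itself.
- r.boxes_of(name, camera): "extent" ([left, top, right, bottom] in pixels, round what is visible of it).
- r.regions_of(name, camera): "pixels" (420x560 bool, what is visible of it) and "extent" ([left, top, right, bottom] in pixels, round what is visible of it).
- r.tip_of(name, camera): "at" ([column, row] in pixels: a listed point, or the origin of a listed thing).
The state is a dict: "time_s": time; "joints": joint angles; "qd": joint speeds; "joint_torque": joint torques, N m; "tcp_pos": TCP position; "eef_rot": TCP orientation; "contact_force": force on the tool from outside, world axes, zero at the start; "moment": the same for the moment, N m; "gripper_width": finger opening in m; "gripper_force": force on a finger pad.
Only numpy, scipy, OpenCV 4.12 (cv2) and the standard library are available. Lean on these libraries where they do the work, as an engineer would, in place of code of your own. Each camera call takes 0.05 s, during which the arm holds its last target. There are 200 camera calls.

## Working session

There is one attempt and no reset: what is moved stays moved. The work goes in short steps, Python scripts to look and compute and a tool call to move; the robot and the scene stay as the last step left them, time stands still between calls to the robot, and variables do not carry over. Pictures are saved under pics/ and viewed, at most 10 in all, crops included, and the job is handed in when it is done.

Besides the shell and the picture viewer there is one more tool, called after ">>>" by a JSON object that holds its "fn" and its "kwargs", one argument or row to a line. jog_arm: Moves the arm, as the interface text tells. Its arguments: {"type":"object","properties":{"travel":{"type":"array"},"dr":{"type":"array"},"claw":{"type":"array"},"newtons":{"type":"number"}},"required":["travel","dr","claw"]}

```bash
mkdir -p pics
cat > h.py <<'E'
from plant import r
import numpy as np, cv2
from scipy.spatial.transform import Rotation as R
def att(c):
    a=np.array(c["attitude"],float)
    if a.shape==(3,3): return a
    return R.from_euler('xyz',a,degrees=True).as_matrix()
def cloud(c):
    z=c["range_z"]; v,u=np.mgrid[:420,:560]
    p=np.stack([(u-c["cx"])/c["fx"]*z,-(v-c["cy"])/c["fy"]*z,-z],-1)
    return p@att(c).T+np.array(c["position"])
def save(c,n): cv2.imwrite(f"pics/{n}.png",c["pixels"][:,:,::-1])
E
python3 - <<'E'
from h import *
for n in("side","top"):
    c=r.capture(n); save(c,n+"0"); P=cloud(c)
    print(n,{k:c[k] for k in c if k not in("pixels","range_z")})
    for o in("square_foot","round_foot","jig"):
        for d in r.regions_of(o,n):
            m=d["pixels"]&(c["range_z"]>0); p=P[m]
            print(o,round(d["conf"],2),d["extent"],np.median(p,0).round(3),p.min(0).round(3),p.max(0).round(3))
    for o in("square_foot","square_foot_nose","jig","jig_stop"): print(o,[(np.round(d["at"]),round(d["conf"],2)) for d in r.tip_of(o,n)])
print(r.get_state())
E
python3 - <<'E'
import cv2,numpy as np
a=[cv2.imread(f"pics/{n}0.png") for n in("side","top")]
E
```

```text
side {'fx': 381.35486747081103, 'fy': 381.35486747081103, 'cx': 279.1583255969476, 'cy': 206.1341631023279, 'position': array([ 0.42696508, -0.72931151,  0.55313517]), 'attitude': array([56.41155624, -0.41584888, -5.31361806])}
square_foot 0.9 [179.9, 159.4, 229.2, 192.8] [0.325 0.197 0.01 ] [ 0.24   0.181 -0.003] [0.37  0.3   0.087]
square_foot 0.84 [199.4, 243.7, 266.5, 290.2] [ 0.402 -0.179  0.01 ] [ 0.321 -0.202 -0.002] [ 0.451 -0.049  0.086]
square_foot 0.64 [239.9, 148.7, 281.4, 179.4] [0.45  0.258 0.01 ] [ 0.407  0.233 -0.003] [0.53  0.329 0.086]
square_foot 0.57 [182.8, 134.6, 223.6, 168.8] [0.297 0.353 0.03 ] [ 0.229  0.329 -0.001] [0.346 0.471 0.086]
jig 0.75 [279.0, 194.8, 365.0, 257.5] [ 0.605 -0.031  0.007] [ 0.504 -0.103 -0.005] [0.694 0.072 0.058]
square_foot [(array([214., 186.]), 0.9), (array([209., 160.]), 0.84), (array([253., 175.]), 0.72), (array([244., 280.]), 0.64)]
square_foot_nose [(array([189., 152.]), 0.95), (array([277., 173.]), 0.84), (array([182., 190.]), 0.68)]
jig [(array([318., 231.]), 0.78)]
jig_stop [(array([348., 221.]), 0.79)]
top {'fx': 461.113743
[... 1191 characters left out ...]
55.]), 0.7)]
{'time_s': 0.8, 'joints': array([-5.81499146e+01,  2.05440482e+01,  6.83630945e-01, -1.32528188e-03,
       -7.01344517e+01, -1.65053323e+01]), 'qd': array([-0.0752921 ,  0.0099076 ,  0.09938083,  0.05976924, -0.10188034,
        0.121777  ]), 'joint_torque': array([ 2.57814463e-04, -5.82288194e+01,  2.93287486e+01,  7.00221777e+00,
        1.26353165e-02, -2.51732399e-05]), 'tcp_pos': array([ 0.1786002 , -0.6509407 ,  0.22659591]), 'eef_rot': array([-1.79995434e+02,  2.65285311e-03, -1.64655697e+02]), 'contact_force': array([-1.03573159, -0.48194219,  0.2084423 ]), 'moment': array([0.02040747, 0.0647696 , 0.06945211]), 'gripper_force': 0.0, 'gripper_width': 0.08735960800013232}
```

View pics/top0.png

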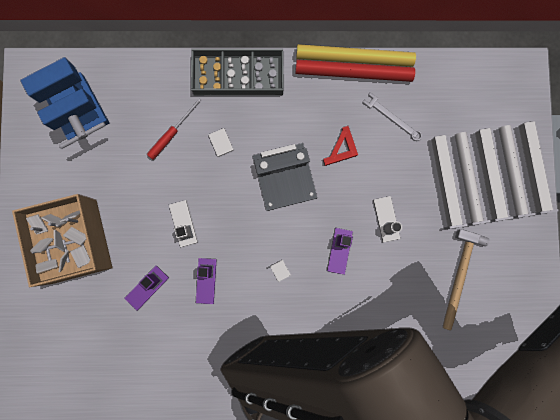

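View pics/side0.png

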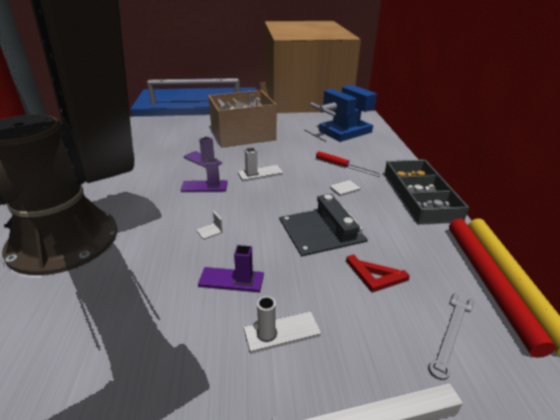

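Top view: the aluminium square foot is at (183,225), nose up at about (178,203). The round foot is at (388,220), the jig at (285,178) with its stop at (280,152), and the purple look-alikes are to be ignored. Next I'll fit poses.

```bash
cat >> h.py <<'E'
def rect(p):
    (c,s,a)=cv2.minAreaRect((p[:,:2]*1000).astype(np.float32))
    if s[0]<s[1]: a+=90
    return np.round(c,1),np.round(s,1),round((a+45)%180-45,1)
def pose(c,P,near,zlo=.004,zhi=.014,rad=.12):
    d=np.hypot(P[...,0]-near[0],P[...,1]-near[1])
    m=(d<rad)&(P[...,2]>zlo)&(P[...,2]<zhi)&(c["range_z"]>0)
    n,l=cv2.connectedComponents(m.astype(np.uint8))
    k=max(range(1,n),key=lambda i:(l==i).sum()); return l==k
E
python3 - <<'E'
from h import *
c=r.capture("top"); P=cloud(c)
m=pose(c,P,(.465,.273)); print("plate",rect(P[m]),m.sum())
d=np.hypot(P[...,0]-.465,P[...,1]-.273); t=(d<.1)&(P[...,2]>.075); print("tube top",rect(P[t]),P[t].mean(0),t.sum())
d=np.hypot(P[...,0]-.6,P[...,1]+.01)
for lo,hi in((.004,.012),(.016,.03),(.045,.07),(.004,.07)):
    t=(d<.13)&(P[...,2]>lo)&(P[...,2]<hi); n,l,s,_=cv2.connectedComponentsWithStats(t.astype(np.uint8)); k=1+s[1:,4].argmax()
    print("jig",lo,rect(P[l==k]),P[l==k].mean(0),s[k])
s=c["pixels"]; cv2.imwrite("pics/crop.png",cv2.resize(s[130:260,150:330,::-1],None,fx=4,fy=4,interpolation=cv2.INTER_CUBIC))
c=r.capture("side"); P=cloud(c)
m=pose(c,P,(.465,.273)); print("plate",rect(P[m]),m.sum())
d=np.hypot(P[...,0]-.465,P[...,1]-.273); t=(d<.1)&(P[...,2]>.08); print("tube top",rect(P[t]),P[t].mean(0),t.sum())
d=np.hypot(P[...,0]-.6,P[...,1]+.01)
for lo,hi in((.005,.012),(.045,.07)):
    t=(d<.13)&(P[...,2]>lo)&(P[...,2]<hi); print("jig",lo,rect(P[t]))
E
```

```text
plate (array([467.3, 276.7]), array([127.9,  50.5]), 15.7) 576
tube top (array([441.1, 269.4]), array([29.8, 30.8]), 102.4) [0.44112598 0.26878184 0.08443481] 135
jig 0.004 (array([570.4, -19.1]), array([106.7, 158.5]), 104.7) [ 0.56924566 -0.01767756  0.00774688] [ 257  163   60   48 1637]
jig 0.016 (array([672.5,   6.9]), array([15.6, 99. ]), 103.6) [0.67193927 0.00710088 0.02139633] [261 144  35  13 180]
jig 0.045 (array([636.2,  -2.1]), array([ 40.6, 150.1]), 103.7) [ 0.6360709  -0.00183274  0.05053738] [254 148  56  26 754]
jig 0.004 (array([602.3, -10.5]), array([172.2, 158.4]), 15.1) [ 0.59941268 -0.01006123  0.02084302] [ 252  143   65   68 2888]
plate (array([467.7, 275. ]), array([125.9,  57.5]), 17.3) 334
tube top (array([442. , 268.3]), array([29.7, 30.2]), 103.6) [0.44127342 0.2655251  0.08341289] 56
jig 0.005 (array([605.7, -36.4]), array([165.6, 205.3]), 103.6)
jig 0.045 (array([636.,  -3.]), array([ 41.3, 151. ]), 103.3)
```

View pics/crop.png

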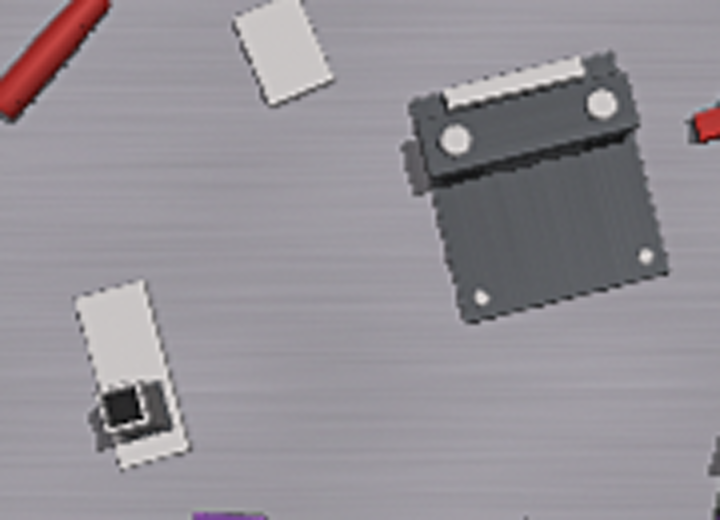

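The square foot has its origin at about (0.441, 0.269) with yaw 15.5°. The jig origin is at about (0.597, -0.012) with yaw 13.8°. The tool yaw already matches, so I'll travel via a waypoint outside the inner reach limit.

>>> {"fn": "jog_arm", "kwargs": {
  "travel": [
    [-0.88, 0.8, 0],
    [-0.88, 0.8, 0],
    [-0.88, 0.8, 0],
    [-0.88, 0.8, 0],
    [-0.88, 0.8, 0],
    [-0.88, 0.8, 0],
    [-0.88, 0.8, 0],
    [-0.88, 0.8, 0],
    [-0.88, 0.8, 0],
    [-0.88, 0.8, 0]
  ],
  "dr": [
    [0, 0, 0],
    [0, 0, 0],
    [0, 0, 0],
    [0, 0, 0],
    [0, 0, 0],
    [0, 0, 0],
    [0, 0, 0],
    [0, 0, 0],
    [0, 0, 0],
    [0, 0, 0]
  ],
  "claw": [1, 1, 1, 1, 1, 1, 1, 1, 1, 1],
  "newtons": 40
}}

```text
time_s: 2.15
tcp_pos: [0.4984, -0.1462, 0.2269]
eef_rot: [-180.0, 0.1, -164.5]
contact_force: [0.0, -1.4, 0.8]
gripper_width: 0.0875
gripper_force: 0.0
```

```bash
cat >> h.py <<'E'
def to(x,y,z,yaw):
    s=r.get_state(); Rt=R.from_euler('xyz',s["eef_rot"],degrees=True)
    d=Rt.inv().apply(np.array([x,y,z])-s["tcp_pos"])/.5
    w=(Rt.inv()*R.from_euler('xyz',[180,0,yaw],degrees=True)).as_rotvec(degrees=True)/360
    print("t",s["time_s"],"travel",d.round(4),"dr",w.round(4),"tcp",s["tcp_pos"].round(4),s["eef_rot"].round(2),"F",s["contact_force"].round(1),"w",round(s["gripper_width"],4))
E
python3 -c "
from h import *
to(.441,.269,.15,-164.5);print(r.get_state()['joints'].round(0))"
```

```text
t 2.15 travel [-0.1108  0.831   0.1537] dr [-0.      0.0001 -0.0001] tcp [ 0.4984 -0.1462  0.2269] [-1.7999e+02  5.0000e-02 -1.6452e+02] F [ 0.  -1.4  0.8] w 0.0875
[  5.   6. -19.   0. -65. -80.]
```

>>> {"fn": "jog_arm", "kwargs": {
  "travel": [
    [-0.11, 0.83, 0.15],
    [-0.11, 0.83, 0.15],
    [-0.11, 0.83, 0.15],
    [-0.11, 0.83, 0.15],
    [-0.11, 0.83, 0.15],
    [-0.11, 0.83, 0.15],
    [-0.11, 0.83, 0.15],
    [-0.11, 0.83, 0.15],
    [-0.11, 0.83, 0.15],
    [-0.11, 0.83, 0.15]
  ],
  "dr": [
    [0, 0, 0],
    [0, 0, 0],
    [0, 0, 0],
    [0, 0, 0],
    [0, 0, 0],
    [0, 0, 0],
    [0, 0, 0],
    [0, 0, 0],
    [0, 0, 0],
    [0, 0, 0]
  ],
  "claw": [1, 1, 1, 1, 1, 1, 1, 1, 1, 1]
}}

```text
time_s: 3.4
tcp_pos: [0.4405, 0.2651, 0.1519]
eef_rot: [180.0, 0.0, -164.7]
contact_force: [-0.4, -0.4, 0.4]
gripper_width: 0.0877
gripper_force: 0.0
```

```bash
python3 -c "
from h import *
c=r.capture('side');save(c,'side1')
to(.441,.269,.042,-164.5)"
```

```text
t 3.45 travel [-0.0028  0.0073  0.2199] dr [ 0.0001  0.0001 -0.0007] tcp [0.4406 0.265  0.1519] [ 1.7998e+02  3.0000e-02 -1.6474e+02] F [ 0.4 -0.5 -0.1] w 0.0875
```

View pics/side1.png

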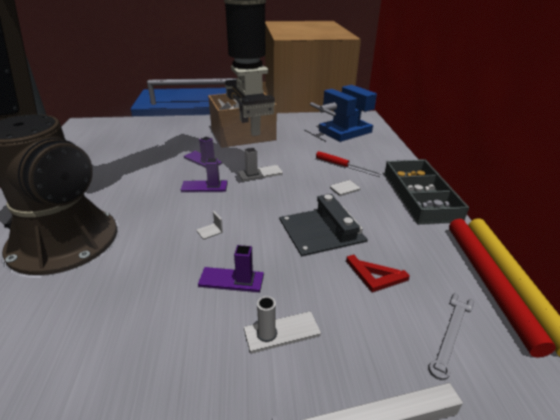

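The gripper at (250,110) hangs directly over the square foot at (252,163), with nothing in the way. I'll descend and grip.

>>> {"fn": "jog_arm", "kwargs": {
  "travel": [
    [-0.002, 0.007, 0.08],
    [-0.002, 0.007, 0.15],
    [-0.002, 0.007, 0.2],
    [-0.002, 0.007, 0.22],
    [-0.002, 0.007, 0.22],
    [-0.002, 0.007, 0.22],
    [-0.002, 0.007, 0.22],
    [-0.002, 0.007, 0.22],
    [-0.002, 0.007, 0.22],
    [-0.002, 0.007, 0.22]
  ],
  "dr": [
    [0, 0, 0],
    [0, 0, 0],
    [0, 0, 0],
    [0, 0, 0],
    [0, 0, 0],
    [0, 0, 0],
    [0, 0, 0],
    [0, 0, 0],
    [0, 0, 0],
    [0, 0, 0]
  ],
  "claw": [1, 1, 1, 1, 1, 0, 0, 0, 0, 0],
  "newtons": 40
}}

```text
time_s: 4.7
tcp_pos: [0.4403, 0.2697, 0.0416]
eef_rot: [180.0, 0.0, -164.6]
contact_force: [-0.1, -0.3, 0.5]
gripper_width: 0.0432
gripper_force: 0.0
```

>>> {"fn": "jog_arm", "kwargs": {
  "travel": [
    [0, 0, 0],
    [0, 0, 0],
    [0, 0, 0],
    [0, 0, -0.04],
    [0, 0, -0.08],
    [0, 0, -0.14],
    [0, 0, -0.2],
    [0, 0, -0.2],
    [0, 0, -0.2],
    [0, 0, -0.2]
  ],
  "dr": [
    [0, 0, 0],
    [0, 0, 0],
    [0, 0, 0],
    [0, 0, 0],
    [0, 0, 0],
    [0, 0, 0],
    [0, 0, 0],
    [0, 0, 0],
    [0, 0, 0],
    [0, 0, 0]
  ],
  "claw": [0, 0, 0, 0, 0, 0, 0, 0, 0, 0]
}}

```text
time_s: 5.95
tcp_pos: [0.4397, 0.269, 0.1402]
eef_rot: [-179.9, -0.1, -164.7]
contact_force: [-0.6, -0.3, -3.5]
gripper_width: 0.0297
gripper_force: 40.0
```

```bash
python3 -c "
from h import *
c=r.capture('side');save(c,'side2')
u=np.array([np.cos(np.radians(13.8)),np.sin(np.radians(13.8))])
a=np.array([.5973,-.0118])-.125*u
print(a);to(a[0],a[1],.15,-166.2)"
```

```text
[ 0.47590822 -0.04161668]
t 6.0 travel [ 0.0947 -0.6184 -0.0184] dr [-0.0002 -0.0003  0.0043] tcp [0.4398 0.2691 0.1403] [-1.7993e+02 -1.1000e-01 -1.6466e+02] F [ 0.3  0.1 -2.9] w 0.0299
```

View pics/side2.png

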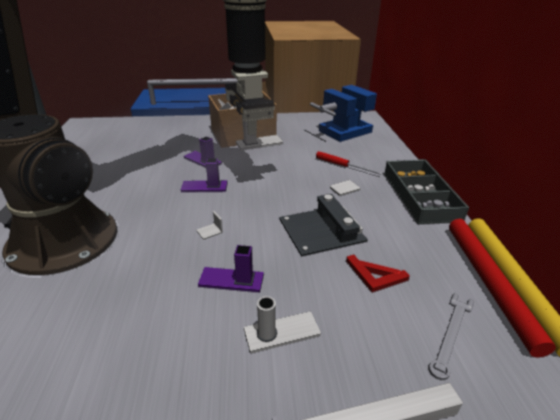

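The foot is held and lifted level, at about (258,143). Moving to in front of the slot.

>>> {"fn": "jog_arm", "kwargs": {
  "travel": [
    [0.095, -0.62, -0.02],
    [0.095, -0.62, -0.02],
    [0.095, -0.62, -0.02],
    [0.095, -0.62, -0.02],
    [0.095, -0.62, -0.02],
    [0.095, -0.62, -0.02],
    [0.095, -0.62, -0.02],
    [0.095, -0.62, -0.02],
    [0.095, -0.62, -0.02],
    [0.095, -0.62, -0.02]
  ],
  "dr": [
    [0, 0, 0.0043],
    [0, 0, 0.0043],
    [0, 0, 0.0043],
    [0, 0, 0.0043],
    [0, 0, 0.0043],
    [0, 0, 0.0043],
    [0, 0, 0.0043],
    [0, 0, 0.0043],
    [0, 0, 0.0043],
    [0, 0, 0.0043]
  ],
  "claw": [0, 0, 0, 0, 0, 0, 0, 0, 0, 0]
}}

```text
time_s: 7.25
tcp_pos: [0.4766, -0.041, 0.1515]
eef_rot: [180.0, -0.0, -166.1]
contact_force: [-0.2, 0.3, -3.1]
gripper_width: 0.0298
gripper_force: 40.0
```

```bash
python3 -c "
from h import *
c=r.capture('side');P=cloud(c)
cv2.imwrite('pics/side3.png',cv2.resize(c['pixels'][110:290,180:420,::-1],None,fx=3,fy=3))
to(.4759,-.0416,.056,-166.2)
z=P[...,2];d=np.hypot(P[...,0]-.52,P[...,1]+.03)
s=c['pixels'].astype(int); w=(d<.12)&(z>.085)&(z<.135)&(s.min(2)>130)
print(w.sum(),rect(P[w]) if w.sum()>5 else 0,P[w].min(0),P[w].max(0))"
```

```text
t 7.3 travel [ 0.0015 -0.0005  0.1911] dr [0.     0.     0.0002] tcp [ 0.4766 -0.0412  0.1516] [ 180.      0.   -166.13] F [-0.8  0.7 -2.9] w 0.0298
323 (array([534.4, -26.3]), array([63. , 51.1]), 11.8) [ 0.50308483 -0.05663558  0.11013024] [0.56962798 0.00309821 0.12118179]
```

View pics/side3.png

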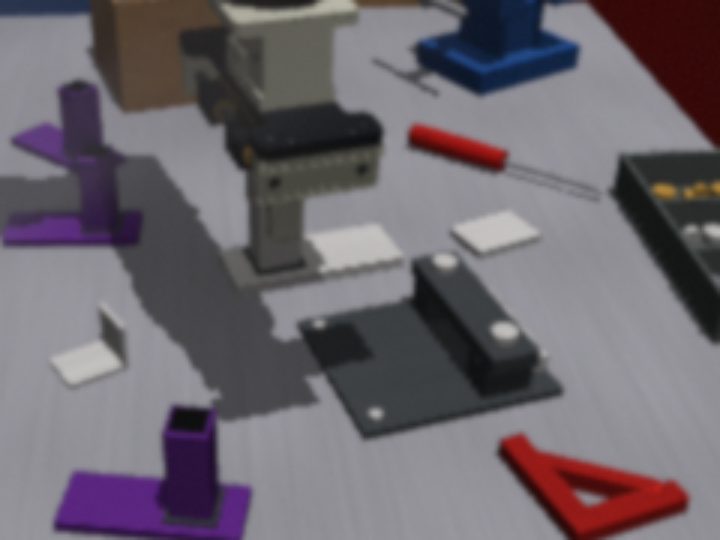

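The foot hangs level and square in front of the slot, plate at about (310,260) in the crop and bridge at (475,310). I'll descend to about 4 mm above the base level, then slide in.

>>> {"fn": "jog_arm", "kwargs": {
  "travel": [
    [0.001, -0.001, 0.08],
    [0.001, -0.001, 0.14],
    [0.001, -0.001, 0.18],
    [0.001, -0.001, 0.195],
    [0.001, -0.001, 0.195],
    [-0.04, -0.001, 0.195],
    [-0.08, -0.001, 0.195],
    [-0.11, -0.001, 0.195],
    [-0.13, -0.001, 0.195],
    [-0.13, -0.001, 0.195]
  ],
  "dr": [
    [0, 0, 0],
    [0, 0, 0],
    [0, 0, 0],
    [0, 0, 0],
    [0, 0, 0],
    [0, 0, 0],
    [0, 0, 0],
    [0, 0, 0],
    [0, 0, 0],
    [0, 0, 0]
  ],
  "claw": [0, 0, 0, 0, 0, 0, 0, 0, 0, 0]
}}

```text
time_s: 8.55
tcp_pos: [0.5402, -0.0267, 0.0541]
eef_rot: [180.0, 0.0, -166.2]
contact_force: [0.6, -0.3, -3.5]
gripper_width: 0.0298
gripper_force: 40.0
```

```bash
python3 -c "
from h import *
c=r.capture('side');P=cloud(c)
cv2.imwrite('pics/side4.png',cv2.resize(c['pixels'][110:290,180:420,::-1],None,fx=3,fy=3))
to(.5779,-.0166,.0516,-166.2)
z=P[...,2];d=np.hypot(P[...,0]-.58,P[...,1]+.01)
s=c['pixels'].astype(int); w=(d<.11)&(z>.015)&(z<.035)&(s.min(2)>120)
u=np.array([.9711,.2385]);q=P[w][:,:2]-[.5973,-.0118]
print(w.sum(),np.median(z[w]),'jigx',np.percentile(q@u,[1,99]),'jigy',np.percentile(q@[-u[1],u[0]],[1,99]))"
```

```text
t 8.6 travel [-0.0796  0.0017  0.0047] dr [ 0.     -0.0001 -0.    ] tcp [ 0.5395 -0.0269  0.054 ] [ 1.7999e+02 -3.0000e-02 -1.6622e+02] F [-0.7  0.5 -3.1] w 0.0298
286 0.02120688354219996 jigx [-0.02998908  0.08380594] jigy [-0.0308476   0.03654713]
```

View pics/side4.png

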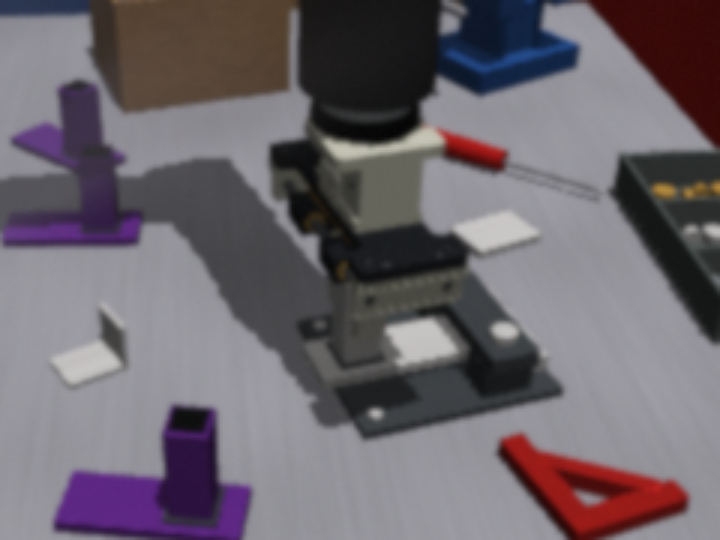

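The plate is flat and its nose is entering under the bar centrally (crop 440,345). About 40 mm remains: slide most of it, lower, then creep to the stop.

>>> {"fn": "jog_arm", "kwargs": {
  "travel": [
    [-0.03, 0.001, 0],
    [-0.05, 0.001, 0],
    [-0.066, 0.001, 0],
    [-0.072, 0.001, 0.003],
    [-0.072, 0.001, 0.006],
    [-0.072, 0.001, 0.008],
    [-0.075, 0.001, 0.008],
    [-0.078, 0.001, 0.008],
    [-0.08, 0.001, 0.008],
    [-0.08, 0.001, 0.008]
  ],
  "dr": [
    [0, 0, 0],
    [0, 0, 0],
    [0, 0, 0],
    [0, 0, 0],
    [0, 0, 0],
    [0, 0, 0],
    [0, 0, 0],
    [0, 0, 0],
    [0, 0, 0],
    [0, 0, 0]
  ],
  "claw": [0, 0, 0, 0, 0, 0, 0, 0, 0, 0]
}}

```text
time_s: 9.85
tcp_pos: [0.5773, -0.0172, 0.0498]
eef_rot: [180.0, -0.1, -166.2]
contact_force: [-4.8, -0.7, -0.4]
gripper_width: 0.03
gripper_force: 40.0
```

```bash
python3 -c "
from h import *
to(.5779,-.0166,.0496,-166.2)"
```

```text
t 9.85 travel [-0.0014  0.0009  0.0003] dr [ 0.     -0.0004 -0.0001] tcp [ 0.5773 -0.0172  0.0498] [ 1.8000e+02 -1.3000e-01 -1.6622e+02] F [-4.8 -0.7 -0.4] w 0.03
```

Force readings show contact with both the stop and the base. I'll release and retreat upward.

>>> {"fn": "jog_arm", "kwargs": {
  "travel": [
    [0, 0, 0],
    [0, 0, 0],
    [0, 0, 0],
    [0, 0, 0],
    [0, 0, 0],
    [0, 0, -0.06],
    [0, 0, -0.15],
    [0, 0, -0.25],
    [0, 0, -0.3],
    [0, 0, -0.3]
  ],
  "dr": [
    [0, 0, 0],
    [0, 0, 0],
    [0, 0, 0],
    [0, 0, 0],
    [0, 0, 0],
    [0, 0, 0],
    [0, 0, 0],
    [0, 0, 0],
    [0, 0, 0],
    [0, 0, 0]
  ],
  "claw": [0.6, 0.6, 0.6, 0.6, 0.6, 0.6, 0.6, 0.6, 0.6, 0.6]
}}

```text
time_s: 11.1
tcp_pos: [0.5798, -0.0166, 0.2027]
eef_rot: [-180.0, 0.3, -166.2]
contact_force: [0.1, 0.7, 0.2]
gripper_width: 0.0527
gripper_force: 0.0
```

```bash
python3 -c "
from h import *
c=r.capture('side');P=cloud(c)
cv2.imwrite('pics/side5.png',cv2.resize(c['pixels'][110:290,180:420,::-1],None,fx=3,fy=3))
z=P[...,2];u=np.array([.9711,.2385]);q=P[...,:2]-[.5973,-.0118];X=q@u;Y=q@[-u[1],u[0]]
s=c['pixels'].astype(int)
w=(abs(Y)<.05)&(X>-.08)&(X<.018)&(z>.013)&(z<.026)
print('plate',w.sum(),np.median(z[w]),rect(P[w]),np.percentile(X[w],[1,99]),np.percentile(Y[w],[1,99]))
w=(abs(Y)<.05)&(X>-.08)&(X<.018)&(z>.087)&(z<.1)
print('tube top',w.sum(),rect(P[w]),np.median(z[w]),X[w].min(),X[w].max(),Y[w].min(),Y[w].max())
s=r.get_state();print(s['time_s'],s['gripper_width'],s['tcp_pos'])"
```

```text
plate 319 0.017025155636019695 (array([579., -17.]), array([74.1, 52. ]), 11.9) [-0.05535018  0.01711204] [-0.02466656  0.02429913]
tube top 121 (array([577.5, -17.2]), array([29.1, 31.1]), 101.6) 0.09164115848628629 -0.035426617801396595 -0.005604190653635102 -0.01634124129562308 0.015549845893443793
11.15 0.0523176401354869 [ 0.57880239 -0.0166836   0.20088485]
```

View pics/side5.png

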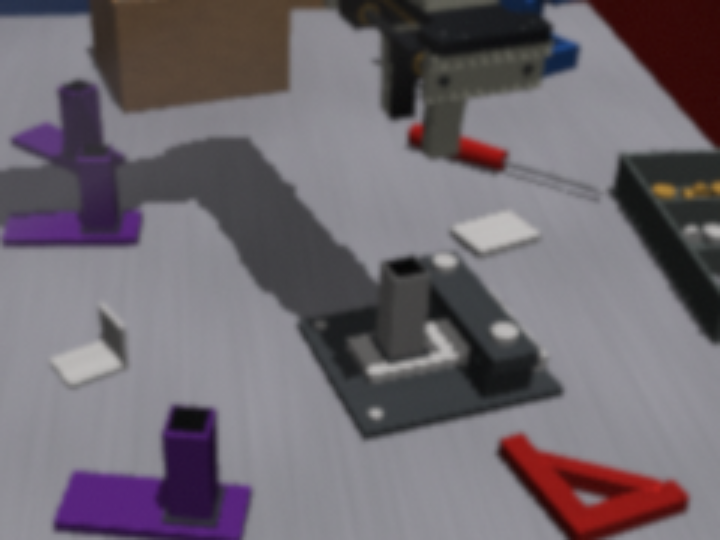

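The foot lies flat and square under the bar, tube at crop (405,310). The tube axis is at jig x of about -20.5 mm and y of about 0, and the gripper is clear. Handing in.

```bash
python3 -c "
from h import *
print(r.close_job())"
```

```text
the job is handed in; nothing more can be done
None
```

The square-tube foot is loaded flat, square and against the back stop in the jig, the round-tube foot was left untouched, and the job was handed in at about 11 s (the hand-in returned no verdict).

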